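# Close the storage jars with the washed lids

### The arm

A 6-joint arm with a two-finger parallel gripper is mounted at the origin on a cart in front of the work surface, level with it; the furniture and walls round the work are solid. World frame = base frame: x ahead of the robot, y to its left, z up, the work surface at z = 0. Lengths are in m, angles in rad, forces in N, time in s.
With the tool pointing down it reaches from about 0.325 to 0.9 m from the base axis. Payload 3.5 kg.
Tool frame: the origin (TCP) lies on the centre line of the jaws, within the pads' length; the fingertips stand 11 mm ahead of it and the grasp point (between the pads) lies 8 mm behind it; z points along the fingers, y is the direction in which the jaws open and shut (so a half turn about z gives the same grasp; the last joint's range is limited). The gripper opens to 85 mm and grips with 20 to 120 N. Pads are 22 mm wide; open, the fingers measure 114 mm over their backs; the gripper's body (76 mm by 85 mm) begins 54 mm behind the grasp point. The pads swing forward as they close: fully open they stand 13 mm farther back than shut.
Start: joints at [1.042, 0.276, -0.026, 1.268, 0, 1.467], TCP at [0.258, 0.569, 0.242] pointing down, gripper open.
Joint ranges: [-3.12, 3.12], [-0.85, 1.88], [-1.08, 1.24], [-1.95, 2.15], [-1.57, 1.53], [-3.14, 3.14]. Speed limits (rad/s): [2.57, 2.57, 3.14, 3.14, 3.14, 3.14].

### API

Orientations are given as a rotation vector (axis times angle).
In Python, from plant import telemetry, optics, arm gives the robot as it stands.
- The arm moves only by the tool apply_moves, never from a script. Its arguments are lists of equal length, an entry for each row: "dr": the turn, a rotation vector about the world's x, y, z in units of 10 degrees (1.0 is 10 degrees), a list of three; "translation": the shift along the world's x, y, z in m, a list of three; "grip": the opening, from 0 (shut) to 1 (fully open). A call has 1 to 10 rows; each row is the pose to reach, as a shift and turn from the pose measured when the call began; what a row does not reach only later rows make up. A row lasts 1/8 s, in which the tool goes at most 62.5 mm and 10.7 degrees, less where a joint would pass 70% of its speed; a pose out of reach is approached as far as the arm can. A call with a gripper value outside its range is refused whole. The fingers move at their own pace and stop on an object; "newtons" is the grip in N (left out, the last holds). Time passes only in rows, so rows that repeat a pose let the fingers close. It gives the time, the measured TCP pose, the force and the opening at its end, in the units of the state.
- telemetry.sense(): the state, without advancing time (a new reading comes with each control period).
- optics.get_image(name): name is "scene" or "side" or "wrist"; returns a dict with "image" (420x560x3 uint8, blue, green, red), "vfov" (degrees; the focal length in pixels is half the picture's height over the tangent of half this angle, whatever the lens; pixels are square), "cx", "cy" (the principal point, pixels), "dist_coeffs" ([k1, k2, p1, p2, k3] as OpenCV has them; the pictures are not rectified), "pose" (4x4, takes a point from camera to world coordinates). Camera axes: x right, y up, looking along -z (the intrinsics and any distortion apply to the point x, -y, -z); pixel columns grow to the right and rows downward; lengths in m; the calibration is good to about 2 mm. A picture is of the moment at which its call begins. There is no depth.
- arm.hand_in(): hands the job in, once; it reports no verdict.
The state is a dict: "time_s": time; "joint_pos": joint angles; "qd": joint speeds; "joint_torque": joint torques, N m; "position": TCP position; "ee_rot": TCP orientation; "force": force on the tool from outside, world axes, zero at the start; "torque": the same for the moment, N m; "opening": opening from 0.0 (shut) to 1.0 (fully open).
Only numpy, scipy, OpenCV 4.12 (cv2) and the standard library are available. Lean on these libraries where they do the work, as an engineer would, in place of code of your own. Each camera call takes 0.05 s, during which the arm holds its last target. There are 200 camera calls.

### The job

The washed lids of the four storage jars are stacked on the round board: unstack them and close each jar with the lid that fits it, seated level and all the way down on the rim. Leave the jars standing where they are, and do not knock over or push away the teal cup or the salt shaker.

Things in the scene. Friction and masses are not known exactly. Their poses are not given: they have to be found in the camera images.
- lid_small: Smallest lid (60 g): wooden disc 66 mm wide, 8 thick, knob 24 mm wide, 17 high on it, hollow grey skirt 48 mm wide, 20 deep below. Origin: centre of the skirt's lower edge, z up; disc top z = 28 mm, knob 28 to 45. Start: top of the stack.
- lid_medium: Second smallest lid (80 g): wooden disc 80 mm wide, 8 thick, knob 24 mm wide, 17 high on it, hollow grey skirt 62 mm wide, 20 deep below. Origin: centre of the skirt's lower edge, z up; disc top z = 28 mm, knob 28 to 45. Start: the next smaller lid's skirt stands on its disc, round its knob, loose, origins 28 mm apart.
- lid_large: Second largest lid (105 g): wooden disc 94 mm wide, 8 thick, knob 24 mm wide, 17 high on it, hollow grey skirt 76 mm wide, 20 deep below. Origin: centre of the skirt's lower edge, z up; disc top z = 28 mm, knob 28 to 45. Start: the next smaller lid's skirt stands on its disc, round its knob, loose, origins 28 mm apart.
- lid_xlarge: Largest lid (135 g): wooden disc 108 mm wide, 8 thick, knob 24 mm wide, 17 high on it, hollow grey skirt 90 mm wide, 20 deep below. Origin: centre of the skirt's lower edge, z up; disc top z = 28 mm, knob 28 to 45. Start: the next smaller lid's skirt stands on its disc, round its knob, loose, origins 28 mm apart; it stands on a fixed round board 130 mm wide, 36 high.
- jar_small: Smallest jar: sand-coloured round stoneware, open, empty, 64 mm wide, 64 mm high, mouth 54 mm wide, inner floor 6 mm up, 0.35 kg, loose. Origin: centre of its underside, z up; rim at z = 64 mm. Its own lid's skirt has 3 mm play all round; seated, the disc rests on the rim and the lid's origin is 44 mm above the jar's.
- jar_medium: Second smallest jar: sage-green round stoneware, open, empty, 78 mm wide, 72 mm high, mouth 68 mm wide, inner floor 6 mm up, 0.45 kg, loose. Origin: centre of its underside, z up; rim at z = 72 mm. Its own lid's skirt has 3 mm play all round; seated, the disc rests on the rim and the lid's origin is 52 mm above the jar's.
- jar_large: Second largest jar: slate-blue round stoneware, open, empty, 92 mm wide, 80 mm high, mouth 82 mm wide, inner floor 6 mm up, 0.6 kg, loose. Origin: centre of its underside, z up; rim at z = 80 mm. Its own lid's skirt has 3 mm play all round; seated, the disc rests on the rim and the lid's origin is 60 mm above the jar's.
- jar_xlarge: Largest jar: white round stoneware, open, empty, 106 mm wide, 88 mm high, mouth 96 mm wide, inner floor 6 mm up, 0.75 kg, loose. Origin: centre of its underside, z up; rim at z = 88 mm. Its own lid's skirt has 3 mm play all round; seated, the disc rests on the rim and the lid's origin is 68 mm above the jar's.
- teal_cup: Bystander: teal coffee cup with a handle at its side, 59 x 83 mm, 52 mm high, loose. Origin: centre of its underside, z up; the handle lies along its y axis.
- salt_shaker: Bystander: round glass salt shaker with a grey cap, 44 mm across, 90 mm high, loose, beside the jars. Origin: centre of its underside, z up.
Mind the look-alikes: they are no part of the job. What is shaped like the lid_small but purple is not meant.

How it is judged:
At the end, for the whole second after the job is handed in: Each of the four lids sits on the jar of its own size: centred within 8 mm, its disc within 3 mm of resting on the rim, lid and jar level within 0.08 rad, everything released and at rest (under 20 mm/s) (horizontal distance between lid_small and jar_small below 0.008 m and z of lid_small in the frame of jar_small between 0.041 and 0.047 m and angle between each of lid_small, jar_small, lid_medium, jar_medium, lid_large, jar_large, lid_xlarge, jar_xlarge's own z axis and vertical below 0.08 rad and linear speed of each of lid_small, jar_small, lid_medium, jar_medium, lid_large, jar_large, lid_xlarge, jar_xlarge below 0.02 m/s and horizontal distance between lid_medium and jar_medium below 0.008 m and z of lid_medium in the frame of jar_medium between 0.049 and 0.055 m and horizontal distance between lid_large and jar_large below 0.008 m and z of lid_large in the frame of jar_large between 0.057 and 0.063 m and horizontal distance between lid_xlarge and jar_xlarge below 0.008 m and z of lid_xlarge in the frame of jar_xlarge between 0.065 and 0.071 m); the robot touches nothing.
It fails at once if a jar is tipped by more than 20 degrees or shifted more than 35 mm ((angle between jar_small's own z axis and vertical above 0.35 rad or distance of jar_small from where it was at the start of the episode above 0.035 m) or (angle between jar_medium's own z axis and vertical above 0.35 rad or distance of jar_medium from where it was at the start of the episode above 0.035 m) or (angle between jar_large's own z axis and vertical above 0.35 rad or distance of jar_large from where it was at the start of the episode above 0.035 m) or (angle between jar_xlarge's own z axis and vertical above 0.35 rad or distance of jar_xlarge from where it was at the start of the episode above 0.035 m)).
It fails at once if the teal cup is tipped by more than 30 degrees or shifted more than 35 mm (angle between teal_cup's own z axis and vertical above 0.52 rad or distance of teal_cup from where it was at the start of the episode above 0.035 m).
It fails at once if the salt shaker is tipped by more than 30 degrees or shifted more than 35 mm (angle between salt_shaker's own z axis and vertical above 0.52 rad or distance of salt_shaker from where it was at the start of the episode above 0.035 m).
It also fails if it takes over 106 s, if anything falls off the work surface, if the arm or the gripper's body presses on something with over 40 N, if the wrist force passes 120 N, or if a joint passes its speed limit or range.

## Working session

There is one attempt and no reset: what is moved stays moved. The work goes in short steps, Python scripts to look and compute and a tool call to move; the robot and the scene stay as the last step left them, time stands still between calls to the robot, and variables do not carry over. Pictures are saved under pics/ and viewed, about 12 in all and at most 16, crops included, and the job is handed in when it is done.

Besides the shell and the picture viewer there is one more tool, called after "Emit:" in YAML: its name, and indented under it one key for each argument. apply_moves: Moves the arm, as the interface text tells. Its arguments: {"type":"object","properties":{"dr":{"type":"array","items":{"type":"array","items":{"type":"number"}}},"translation":{"type":"array","items":{"type":"array","items":{"type":"number"}}},"grip":{"type":"array","items":{"type":"number"}},"newtons":{"type":"number"}},"required":["dr","translation","grip"]}

```bash
mkdir -p pics
cat > h.py <<'E'
import numpy as np, cv2
from plant import telemetry, optics, arm
def K(d):
    h,w=d["image"].shape[:2]; f=h/2/np.tan(np.radians(d["vfov"])/2)
    return np.array([[f,0,d["cx"]],[0,f,d["cy"]],[0,0,1.]])
def snap(n,name):
    d=optics.get_image(n); cv2.imwrite(f"pics/{name}.png",d["image"]); np.save(f"pics/{name}.npy",d,allow_pickle=True); return d
def load(name): return np.load(f"pics/{name}.npy",allow_pickle=True).item()
def ray(d,uv):
    p=cv2.undistortPoints(np.array([[uv]],float),K(d),np.array(d["dist_coeffs"],float))[0,0]
    P=np.array(d["pose"]); return P[:3,3],P[:3,:3]@np.array([p[0],-p[1],-1.])
def hit(d,uv,z):
    o,r=ray(d,uv); return o+r*(z-o[2])/r[2]
def proj(d,X):
    P=np.array(d["pose"]); c=(np.atleast_2d(X)-P[:3,3])@P[:3,:3]; c=c*[1,-1,-1]
    return cv2.projectPoints(c,np.zeros(3),np.zeros(3),K(d),np.array(d["dist_coeffs"],float))[0][:,0]
E
python3 - <<'E'
from h import *
print(telemetry.sense())
a=snap("scene","s0");b=snap("side","d0");c=snap("wrist","w0")
for d in(a,b,c): print(d["vfov"],d["dist_coeffs"],np.round(d["pose"],3).tolist())
E
```

```text
{'time_s': 0.0, 'joint_pos': array([ 1.04158948e+00,  2.77146593e-01, -2.78963661e-02,  1.26798783e+00,
        6.24829786e-06,  1.46740466e+00]), 'qd': array([ 0.00062958, -0.00059916,  0.00070612, -0.00118094, -0.00017847,
        0.00034027]), 'joint_torque': array([-3.21566013e-04, -4.45511878e+01,  2.95199186e+01,  1.64527452e-02,
       -7.87945555e-05,  5.05388158e-06]), 'position': array([0.25778392, 0.56853222, 0.24114393]), 'ee_rot': array([-0.66367862, -3.06997071,  0.00333197]), 'force': array([-0.78444891, -0.88490186,  0.05754936]), 'torque': array([0.00078278, 0.07061909, 0.04006155]), 'opening': 1.0008022101409448}
54.573904921250985 [-0.12141847  0.          0.          0.          0.        ] [[0.793, 0.346, -0.501, 0.129], [-0.609, 0.445, -0.656, -0.54], [-0.004, 0.826, 0.564, 0.603], [0.0, 0.0, 0.0, 1.0]]
54.45188599757959 [-0.0128797  0.         0.         0.         0.       ] [[0.933, 0.209, -0.292, 0.324], [-0.359, 0.509, -0.782, -0.646], [-0.015, 0.835, 0.551, 0.555], [0.0, 0.0, 0.0, 1.0]]
69.1375103329514 [0.01011942 0.         0.         0.         0.        ] [[0.412, -0.876, -0.251, 0.193], [0.911, 0.396, 0.116, 0.598], [-0.002, -0.276, 0.961, 0.372], [0.0, 0.0, 0.0, 1.0]]
```

View pics/s0.png

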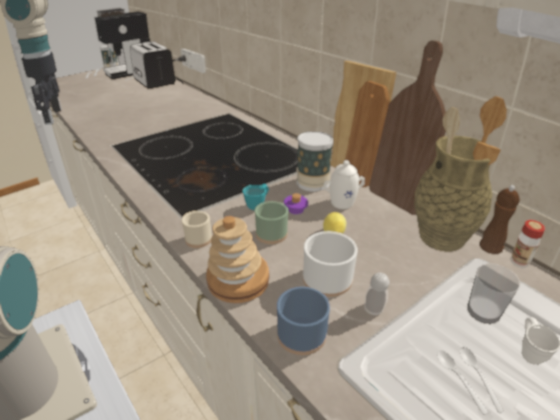

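View pics/d0.png

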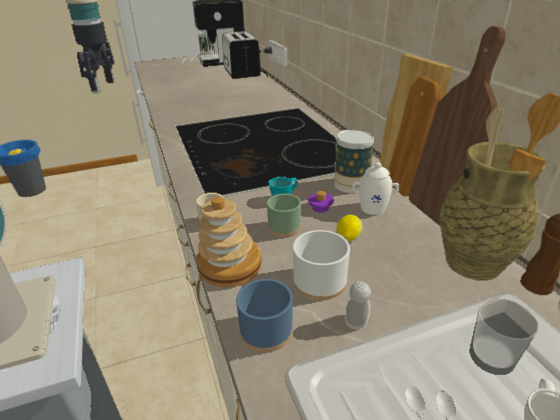

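The scene view shows the stack at about (235,255), and the jars: sand (197,228), sage (272,220), slate-blue (303,318) and white (330,262). The cup is at (256,197) and the shaker at (377,293). The purple lid at (296,203) is the decoy. The lid I want is the wooden one on top of the stack at (230,225). I'll enlarge both views.

Run:
```python
from h import *
def crop(n,x,y,w,h):
    s=4
    im=load(n)["image"][y:y+h,x:x+w]; im=cv2.resize(im,None,fx=s,fy=s,interpolation=cv2.INTER_CUBIC)
    for i in range(0,w,10):
        L=12 if i%50 else 25
        cv2.line(im,(i*s,0),(i*s,L),(0,0,255),1)
        if (x+i)%50==0: cv2.putText(im,str(x+i),(i*s,40),0,.5,(0,0,255),1)
    for i in range(0,h,10):
        cv2.line(im,(0,i*s),(12,i*s),(0,0,255),1)
        if (y+i)%20==0: cv2.putText(im,str(y+i),(14,i*s+5),0,.45,(0,0,255),1)
    return im
cv2.imwrite("pics/s1.png",crop("s0",170,180,200,150)[:,:])
cv2.imwrite("pics/d1.png",crop("d0",185,170,190,150))
```

```text
(no output)
```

View pics/s1.png

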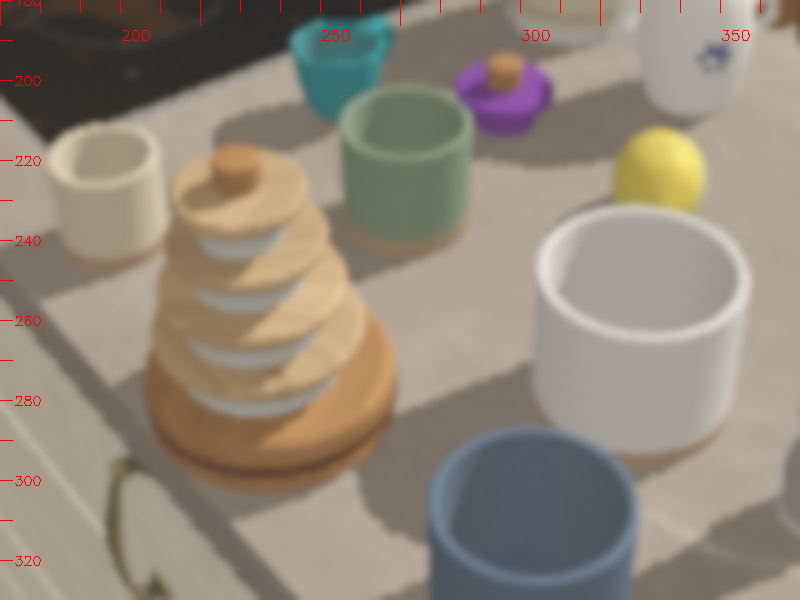

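View pics/d1.png

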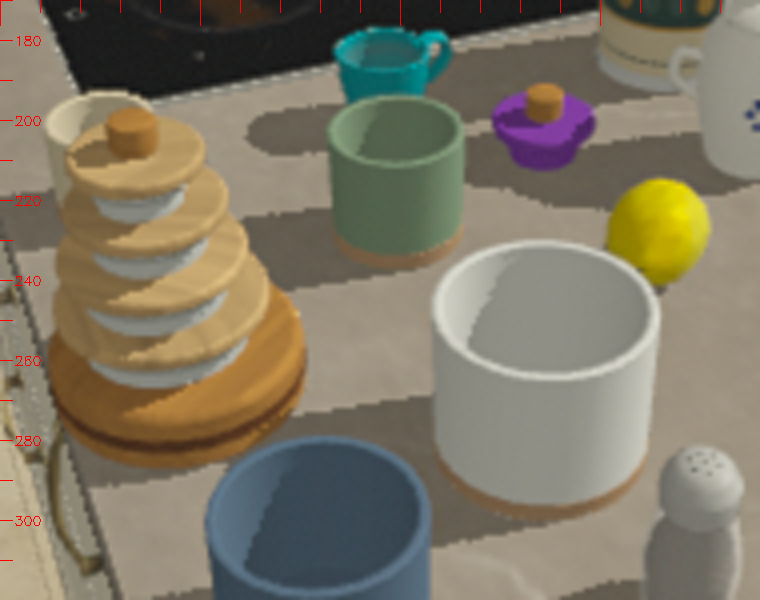

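```bash
cat >> h.py <<'E'
from scipy.optimize import least_squares
T=np.linspace(0,2*np.pi,181)
def ext(d,x,y,z,r):
    p=proj(d,np.c_[x+r*np.cos(T),y+r*np.sin(T),0*T+z]); return np.array([p[:,0].min(),p[:,0].max(),p[:,1].min(),p[:,1].max()])
def fit(obs,z,r):  # obs: list of (d,[l,r,t,b]) nan=skip
    def f(q):
        e=np.concatenate([ext(d,q[0],q[1],z,r)-np.array(o,float) for d,o in obs]); return e[~np.isnan(e)]
    s=least_squares(f,hit(obs[0][0],[np.nanmean(obs[0][1][:2]),np.nanmean(obs[0][1][2:])],z)[:2]); return s.x,s.fun
E
python3 - <<'E'
from h import *
s,d=load("s0"),load("d0"); n=np.nan
S=lambda *a:[v/4+(170 if i<2 else 180) for i,v in enumerate(a)]
D=lambda *a:[v/4+(185 if i<2 else 170) for i,v in enumerate(a)]
O=dict(sand=(S(48,160,122,190),D(45,157,92,n),.064,.032),sage=(S(340,473,85,160),D(329,465,95,168),.072,.039),
white=(S(535,750,204,340),D(432,659,241,377),.088,.053),blue=(S(428,637,428,587),D(206,431,437,600),.080,.046),
knob=(S(213,261,144,n),D(106,158,107,n),.036+.084+.045,.012),disc1=(S(172,308,n,235),D(68,205,n,195),.036+.084+.028,.033),
board=(S(146,397,n,n),D(48,306,n,n),.033,.065),cup=(S(291,386,n,n),D(334,428,n,n),.045,.0295))
for k,(a,b,z,r) in O.items():
    x,e=fit([(s,a),(d,b)],z,r); print(k,np.round(x,4),np.round(fit([(s,a)],z,r)[0],4),np.round(fit([(d,b)],z,r)[0],4),np.round(e,1))
print("shaker",hit(s,[380,278],.09),hit(d,[185+700/4,170+460/4],.09),"pepper",)
E
```

```text
sand [0.4446 0.1781] [0.4438 0.1787] [0.445  0.1754] [ 0.5  0.4  0.5 -0.4 -0.3 -0.6 -0.5]
sage [0.5954 0.089 ] [0.5953 0.0902] [0.5954 0.0873] [ 0.2  0.5  0.1  0.3 -0.6  0.  -0.4 -0.4]
white [ 0.5951 -0.1061] [ 0.5952 -0.1055] [ 0.595  -0.1069] [ 0.4 -0.   0.3  0.1 -0.4  0.2 -0.9  0.2]
blue [ 0.4562 -0.1861] [ 0.4556 -0.185 ] [ 0.4567 -0.1875] [-0.1  1.5 -0.1  0.4 -1.  -0.2 -0.8 -0.4]
knob [0.4331 0.0029] [0.4326 0.0034] [0.4333 0.0008] [-0.1  0.8  0.  -0.4 -0.3 -0.5]
disc1 [4.324e-01 4.000e-04] [0.4315 0.0011] [ 0.433  -0.0023] [ 0.   1.2 -0.1 -1.3  0.1 -0.8]h.py:24: RuntimeWarning: Mean of empty slice
  s=least_squares(f,hit(obs[0][0],[np.nanmean(obs[0][1][:2]),np.nanmean(obs[0][1][2:])],z)[:2]); return s.x,s.fun
Traceback (most recent call last):
  File "h.py", line 24, in fit
    s=least_squares(f,hit(obs[0][0],[np.nanmean(obs[0][1][:2]),np.nanmean(obs[0][1][2:])],z)[:2]); return s.x,s.fun
ValueError: Initial guess is outside of provided bounds
```

Both cameras agree to 1–3 mm, so the stack is at about (0.433, 0.002) and all four jars are located. I'll keep the tool's yaw as it is throughout and go above the stack now.

Emit:
apply_moves:
  dr:
    - [0,0,0]
    - [0,0,0]
    - [0,0,0]
    - [0,0,0]
    - [0,0,0]
    - [0,0,0]
    - [0,0,0]
    - [0,0,0]
    - [0,0,0]
    - [0,0,0]
  translation:
    - [0.017,-0.055,0.01]
    - [0.034,-0.11,0.01]
    - [0.051,-0.165,0.01]
    - [0.068,-0.22,0.01]
    - [0.085,-0.275,0.01]
    - [0.102,-0.33,0.01]
    - [0.119,-0.385,0.01]
    - [0.136,-0.44,0.01]
    - [0.153,-0.495,0.01]
    - [0.17,-0.55,0.01]
  grip: [0.6,0.6,0.6,0.6,0.6,0.6,0.6,0.6,0.6,0.6]
  newtons: 40

```text
time_s: 1.4
position: [0.428, 0.0168, 0.2514]
ee_rot: [-0.664, -3.071, 0.002]
force: [1.7, 0.5, 0.0]
opening: 0.596
```

Emit:
apply_moves:
  dr:
    - [0,0,0]
    - [0,0,0]
    - [0,0,0]
  translation:
    - [0.0,-0.015,0.0]
    - [0.0,-0.015,0.0]
    - [0,-0.015,0.0]
  grip: [0.6,0.6,0.6]

```text
time_s: 1.78
position: [0.4276, 0.0024, 0.2512]
ee_rot: [-0.663, -3.07, 0.002]
force: [-0.8, -0.2, 0.4]
opening: 0.603
```

Run:
```python
from h import *
s=telemetry.sense(); print(s["position"],s["ee_rot"],s["opening"],s["time_s"])
d=snap("wrist","w1"); im=d["image"].copy()
for x,y,z,r in[(.433,.002,.165,.012),(.433,.002,.148,.033)]:
    p=proj(d,np.c_[x+r*np.cos(T),y+r*np.sin(T),0*T+z]); cv2.polylines(im,[np.int32(p)],1,(0,0,255),1)
p=s["position"]; 
cv2.imwrite("pics/w1o.png",im)
```

```text
[0.42760965 0.00239041 0.25117509] [-6.63243751e-01 -3.07011472e+00  1.61464879e-03] 0.6025483693075275 1.775
```

View pics/w1o.png

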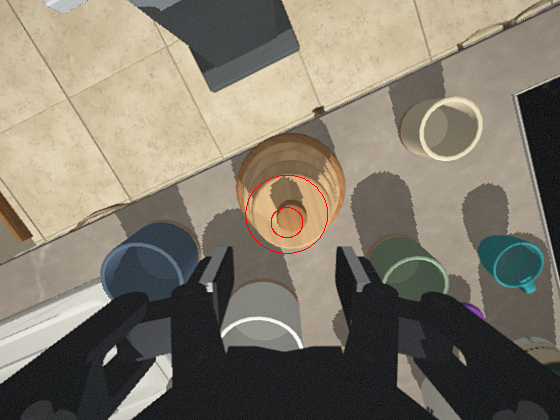

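The overlay puts the predicted knob about 8 px below the real one at (291,214). I'll check whether the jar rims show the same offset.

Run:
```python
from h import *
d=load("w1"); s=3
big=cv2.resize(d["image"],None,fx=s,fy=s,interpolation=cv2.INTER_CUBIC)
for x,y,z,r in[(.433,.002,.165,.012),(.433,.002,.148,.033),(.4446,.1781,.064,.032),(.5954,.089,.072,.039),(.5951,-.1061,.088,.053),(.4562,-.1861,.08,.046)]:
    p=proj(d,np.c_[x+r*np.cos(T),y+r*np.sin(T),0*T+z]); cv2.polylines(big,[np.int32((p+.5)*s)],1,(0,0,255),1)
c=[big[80*3:180*3,390*3:490*3],big[160*3:260*3,235*3:335*3],big[220*3:320*3,90*3:190*3],big[225*3:325*3,370*3:470*3]]
cv2.imwrite("pics/w1c.png",np.vstack([np.hstack(c[:2]),np.hstack(c[2:])]))
```

```text
(no output)
```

View pics/w1c.png

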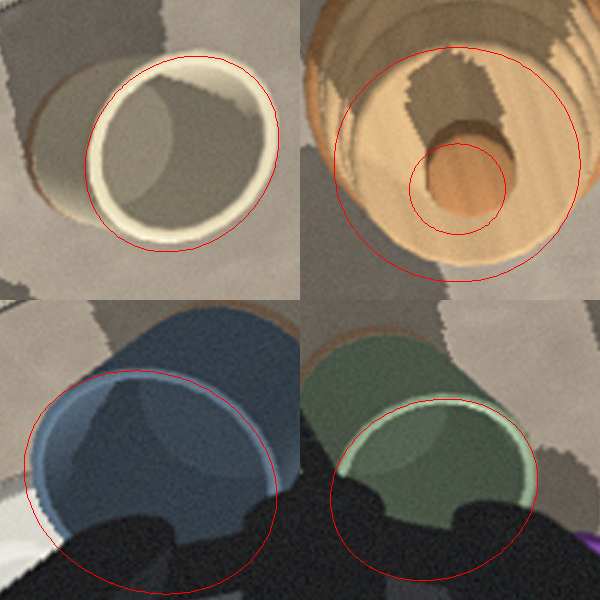

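Run:
```python
from h import *
s,d,w=load("s0"),load("d0"),load("w1"); n=np.nan
S=lambda *a:[v/4+(170 if i<2 else 180) for i,v in enumerate(a)]
D=lambda *a:[v/4+(185 if i<2 else 170) for i,v in enumerate(a)]
W=lambda *a:[v/3-.5+(235 if i<2 else 160)-(100 if i<2 else 0) for i,v in enumerate(a)]
obs=[(s,S(213,261,144,n)),(d,D(106,158,107,n)),(w,W(427,514,133,217))]
obs2=[(s,S(172,308,148,235)),(d,D(68,205,n,195)),(w,W(n,n,n,266))]
for ob,r in((obs,.012),(obs2,.033)):
  for sub in (ob,ob[:2]):
    def f(q):
        e=np.concatenate([ext(c,q[0],q[1],q[2],r)-np.array(o,float) for c,o in sub]); return e[~np.isnan(e)]
    q=least_squares(f,[.433,.002,.165-(r>.02)*.017]); print(np.round(q.x,4),np.round(q.fun,1))
print(np.round(w["pose"],3)[:3].tolist())
```

```text
[0.4328 0.006  0.1606] [-0.9 -0.1  1.2 -0.7 -0.7  0.7 -1.   1.5 -0.3  1.5]
[0.4344 0.0068 0.1618] [-0.4  0.4  0.2  0.   0.  -0.2]
[0.4357 0.0106 0.1401] [-0.8 -0.2  1.  -0.1 -0.1  0.7 -0.5  0.3]
[0.435  0.0077 0.1424] [-0.5  0.3  0.9 -0.2 -0.3  0.6 -0.6]
[[0.412, -0.876, -0.251, 0.363], [0.911, 0.396, 0.115, 0.032], [-0.001, -0.276, 0.961, 0.382]]
```

The joint fit puts the knob at (0.433, 0.006), about 4 mm lower than nominal. I'll descend there, grip and look.

Emit:
apply_moves:
  dr:
    - [0,0,0]
    - [0,0,0]
    - [0,0,0]
    - [0,0,0]
    - [0,0,0]
    - [0,0,0]
  translation:
    - [0.005,0.004,-0.03]
    - [0.005,0.004,-0.06]
    - [0.005,0.004,-0.075]
    - [0.005,0.004,-0.085]
    - [0.005,0.004,-0.09]
    - [0.005,0.004,-0.09]
  grip: [0.6,0.6,0.6,0.6,0.6,0.6]

```text
time_s: 2.58
position: [0.4329, 0.0067, 0.1615]
ee_rot: [-0.662, -3.071, 0.002]
force: [-0.3, -0.2, -0.0]
opening: 0.596
```

Run:
```python
from h import *
s=telemetry.sense(); print(s["position"],s["force"],s["time_s"])
a=snap("side","d2")["image"];b=snap("scene","s2")["image"];c=snap("wrist","w2")["image"]
f=lambda im,x,y:cv2.resize(im[y:y+100,x:x+133],(400,300),interpolation=cv2.INTER_CUBIC)
w=cv2.resize(c,(400,300))
cv2.imwrite("pics/c2.png",np.vstack([np.hstack([f(a,165,140),f(b,175,170)]),np.hstack([w,f(c,215,180)])]))
```

```text
[0.4329224  0.00666125 0.16153969] [-0.26032265 -0.1790459  -0.02905818] 2.575
```

View pics/c2.png

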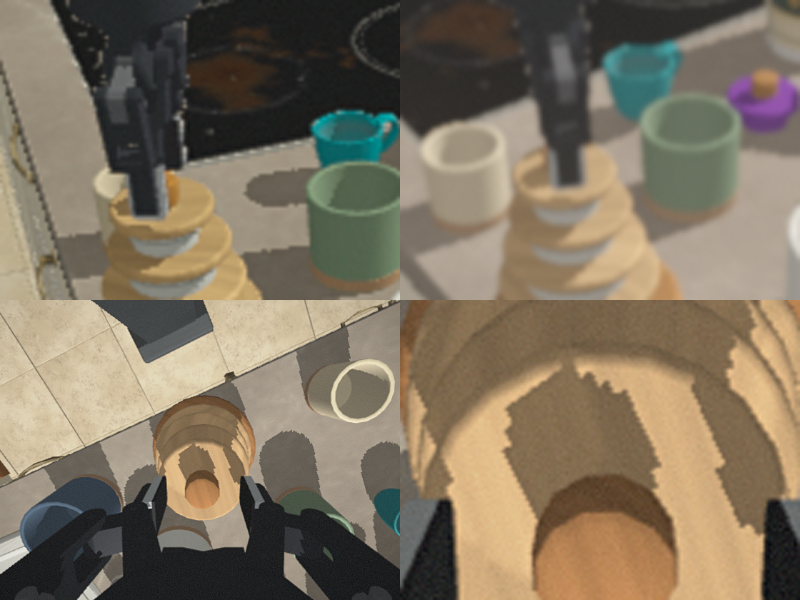

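The knob is between the pads, so I'll close and lift a little.

Emit:
apply_moves:
  dr:
    - [0,0,0]
    - [0,0,0]
    - [0,0,0]
    - [0,0,0]
    - [0,0,0]
  translation:
    - [0,0,0]
    - [0,0,0]
    - [0,0,0]
    - [0,0,0]
    - [0,0,0]
  grip: [0.3,0.2,0.15,0.15,0.15]
  newtons: 40

```text
time_s: 3.35
position: [0.4337, 0.0064, 0.1623]
ee_rot: [0.662, 3.069, -0.002]
force: [-0.5, -0.3, 3.5]
opening: 0.255
```

Emit:
apply_moves:
  dr:
    - [0,0,0]
    - [0,0,0]
    - [0,0,0]
    - [0,0,0]
    - [0,0,0]
    - [0,0,0]
  translation:
    - [0,0,0.01]
    - [0,0,0.025]
    - [0,0,0.05]
    - [0,0,0.08]
    - [0,0,0.1]
    - [0,0,0.1]
  grip: [0.15,0.15,0.15,0.15,0.15,0.15]

```text
time_s: 4.1
position: [0.4351, 0.0063, 0.2647]
ee_rot: [0.661, 3.065, -0.001]
force: [0.0, -0.4, -0.9]
opening: 0.258
```

Run:
```python
from h import *
s=telemetry.sense(); p=s["position"];print(p,s["force"],s["opening"],s["time_s"])
a=snap("side","d3");b=snap("scene","s3");c=snap("wrist","w3")
out=[]
for d,x,y in((a,165,110),(b,175,130),(c,205,160),(c,205,160)):
    im=cv2.resize(d["image"],None,fx=3,fy=3,interpolation=cv2.INTER_CUBIC)
    if len(out)<3:
      for z,r in((-.012,.033),):
        q=proj(d,np.c_[p[0]+r*np.cos(T),p[1]+r*np.sin(T),0*T+p[2]+z]); cv2.polylines(im,[np.int32((q+.5)*3)],1,(0,0,255),1)
    out.append(im[y*3:y*3+300,x*3:x*3+400])
cv2.imwrite("pics/c3.png",np.vstack([np.hstack(out[:2]),np.hstack(out[2:])]))
```

```text
[0.43514543 0.00626497 0.26472951] [ 0.02407996 -0.37985551 -0.92618956] 0.2584179377479349 4.1
```

View pics/c3.png

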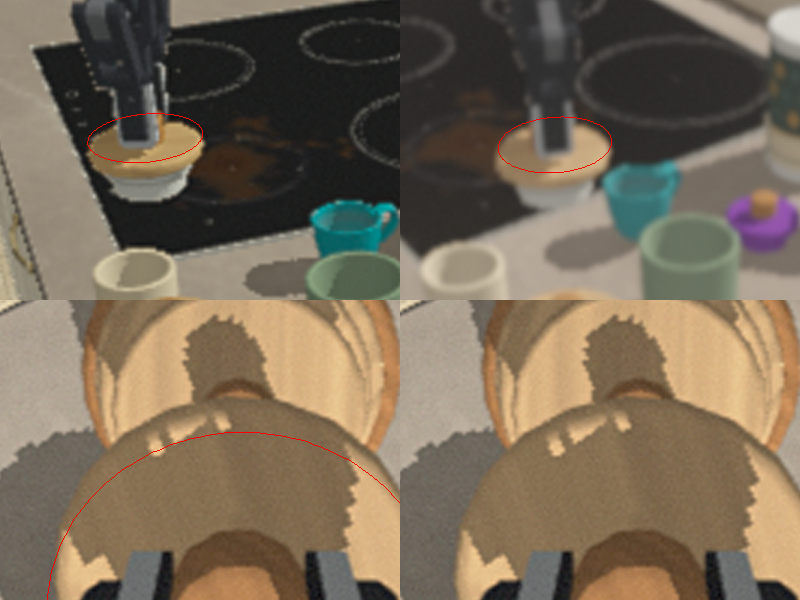

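The grip held (opening 22 mm for a 24 mm knob) and the lid hangs level. Now a quick fit of the lid's offset from the TCP.

Run:
```python
from h import *
s,d,w=load("s3"),load("d3"),load("w3"); n=np.nan
p=np.array([.4351,.0063,.2647])
g=cv2.cvtColor(w["image"],cv2.COLOR_BGR2HSV)
obs=[(d,[165+88/3-.5,165+203/3-.5,n,n]),(s,[175+95/3-.5,175+210/3-.5,n,n]),(w,[n,n,160+98/3-.5,n])]
for z in(-.012,-.016,-.02):
    def f(q):
        e=np.concatenate([ext(c,p[0]+q[0],p[1]+q[1],p[2]+z,.033)-np.array(o,float) for c,o in obs]); return e[~np.isnan(e)]
    r=least_squares(f,[0,0]); print(z,np.round(r.x,4),np.round(r.fun,1))
    q=proj(w,np.c_[p[0]+r.x[0]+.033*np.cos(T),p[1]+r.x[1]+.033*np.sin(T),0*T+p[2]+z]); q=(q+.5-[205,160])*3; q=q[(abs(q[:,1]-290)<12)]; print(np.round(q,0).tolist())
P=[.4351,.0063,.2647]; t=np.array([.411,.911]); print("fingers mid proj",proj(w,[P]))
```

```text
-0.012 [-0.0002  0.0105] [-1.3 -1.7 -2.  -2.9  2.2]
[[497.0, 301.0], [497.0, 295.0], [498.0, 289.0], [498.0, 282.0], [103.0, 284.0], [103.0, 290.0], [103.0, 297.0]]
-0.016 [-0.0005  0.0082] [-0.9 -1.4 -1.3 -2.2  1.6]
[[476.0, 301.0], [477.0, 295.0], [478.0, 288.0], [478.0, 282.0], [93.0, 284.0], [93.0, 290.0], [94.0, 296.0]]
-0.02 [-0.0007  0.006 ] [-0.5 -1.  -0.6 -1.5  1. ]
[[457.0, 300.0], [458.0, 294.0], [459.0, 288.0], [460.0, 282.0], [85.0, 284.0], [86.0, 290.0], [86.0, 296.0], [87.0, 302.0]]
fingers mid proj [[285.59867059 278.22192468]]
```

The disc seems to hang about 20 mm below the TCP with roughly 1 mm lateral offset. Next I'll carry it above the sand jar.

Emit:
apply_moves:
  dr:
    - [0,0,0]
    - [0,0,0]
    - [0,0,0]
    - [0,0,0]
    - [0,0,0]
    - [0,0,0]
    - [0,0,0]
    - [0,0,0]
    - [0,0,0]
    - [0,0,0]
  translation:
    - [0.001,0.02,0]
    - [0.003,0.055,0]
    - [0.006,0.095,0]
    - [0.008,0.135,0]
    - [0.01,0.16,-0.02]
    - [0.01,0.172,-0.06]
    - [0.01,0.172,-0.1]
    - [0.01,0.172,-0.125]
    - [0.01,0.172,-0.135]
    - [0.01,0.172,-0.135]
  grip: [0.15,0.15,0.15,0.15,0.15,0.15,0.15,0.15,0.15,0.15]

```text
time_s: 5.5
position: [0.4422, 0.1783, 0.1258]
ee_rot: [-0.662, -3.069, 0.003]
force: [0.6, -0.2, -0.7]
opening: 0.258
```

```bash
cat >> h.py <<'E'
def look(name,boxes,circs,t=3,w=133,h=100):
    """circs: (xyz,r,color) overlays; boxes: cam,x,y"""
    im={}
    out=[]
    for c,x,y in boxes:
        if c not in im: im[c]=snap(c,name+c)
        d=im[c]; b=cv2.resize(d["image"],None,fx=t,fy=t,interpolation=cv2.INTER_CUBIC)
        for X,r,col in circs:
            q=proj(d,np.c_[X[0]+r*np.cos(T),X[1]+r*np.sin(T),0*T+X[2]]); cv2.polylines(b,[np.int32((q+.5)*t)],1,col,1)
        o=b[y*t:(y+h)*t,x*t:(x+w)*t]; out.append(cv2.copyMakeBorder(o,0,h*t-o.shape[0],0,w*t-o.shape[1],0))
    cv2.imwrite(f"pics/{name}.png",np.hstack(out))
E
python3 - <<'E'
from h import *
s=telemetry.sense(); p=s["position"];print(p,s["force"],s["opening"],s["time_s"])
R=(0,0,255);G=(0,255,0)
look("p1",[("side",140,150),("scene",135,170)],[((.4446,.178,.064),.032,G),(p-[0,0,.02],.033,R)])
E
```

```text
[0.44220576 0.17828393 0.12575398] [ 0.55436492 -0.24771236 -0.72141188] 0.258221320402794 5.5
```

View pics/p1.png

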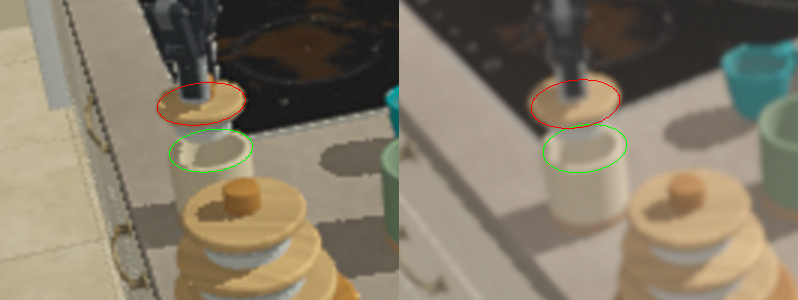

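The lid hangs square over the jar, with the disc about 14 mm below the TCP (nominal). It needs about 3 mm more in x, then insertion.

Emit:
apply_moves:
  dr:
    - [0,0,0]
    - [0,0,0]
    - [0,0,0]
    - [0,0,0]
    - [0,0,0]
    - [0,0,0]
    - [0,0,0]
    - [0,0,0]
  translation:
    - [0.003,0,0]
    - [0.003,0,-0.008]
    - [0.003,0,-0.016]
    - [0.003,0,-0.022]
    - [0.003,0,-0.028]
    - [0.003,0,-0.034]
    - [0.003,0,-0.037]
    - [0.003,0,-0.037]
  grip: [0.15,0.15,0.15,0.15,0.15,0.15,0.15,0.15]

```text
time_s: 6.6
position: [0.4466, 0.1786, 0.0901]
ee_rot: [0.662, 3.07, -0.001]
force: [-0.2, 0.4, -0.7]
opening: 0.255
```

Emit:
apply_moves:
  dr:
    - [0,0,0]
    - [0,0,0]
    - [0,0,0]
  translation:
    - [-0.001,0,-0.003]
    - [-0.001,0,-0.005]
    - [-0.001,0,-0.005]
  grip: [0.15,0.15,0.15]

```text
time_s: 6.98
position: [0.4466, 0.1788, 0.0874]
ee_rot: [0.662, 3.068, -0.0]
force: [-4.0, -1.9, 13.9]
opening: 0.259
```

It touches at TCP 0.0874, which matches a seated disc. Releasing and going back over the stack.

Emit:
apply_moves:
  dr:
    - [0,0,0]
    - [0,0,0]
    - [0,0,0]
    - [0,0,0]
    - [0,0,0]
    - [0,0,0]
    - [0,0,0]
  translation:
    - [0,0,0.001]
    - [0,0,0.001]
    - [0,0,0.001]
    - [0,0,0.02]
    - [0,0,0.06]
    - [0,0,0.12]
    - [0,0,0.16]
  grip: [0.45,0.6,0.6,0.6,0.6,0.6,0.6]

```text
time_s: 7.85
position: [0.4472, 0.179, 0.2498]
ee_rot: [0.661, 3.066, 0.002]
force: [0.9, 0.6, -2.1]
opening: 0.598
```

Emit:
apply_moves:
  dr:
    - [0,0,0]
    - [0,0,0]
    - [0,0,0]
    - [0,0,0]
    - [0,0,0]
    - [0,0,0]
  translation:
    - [-0.004,-0.05,0]
    - [-0.008,-0.1,0]
    - [-0.013,-0.14,0]
    - [-0.013,-0.16,-0.02]
    - [-0.013,-0.172,-0.04]
    - [-0.013,-0.172,-0.04]
  grip: [0.6,0.6,0.6,0.6,0.6,0.6]

```text
time_s: 8.6
position: [0.4325, 0.0066, 0.208]
ee_rot: [0.665, 3.069, 0.001]
force: [0.3, -0.3, 0.5]
opening: 0.597
```

Run:
```python
from h import *
s=telemetry.sense(); p=s["position"];print(p,s["force"],s["opening"],s["time_s"])
R=(0,0,255);G=(0,255,0)
look("p2",[("side",150,160),("scene",150,190)],[((.4446,.178,.072),.033,G),((.433,.002,.120),.040,R),((.433,.002,.137),.012,R)],t=4,w=100,h=120)
```

```text
[0.43252514 0.00660939 0.20800357] [ 0.2755216  -0.33352051  0.50555305] 0.5972925927876065 8.6
```

View pics/p2.png

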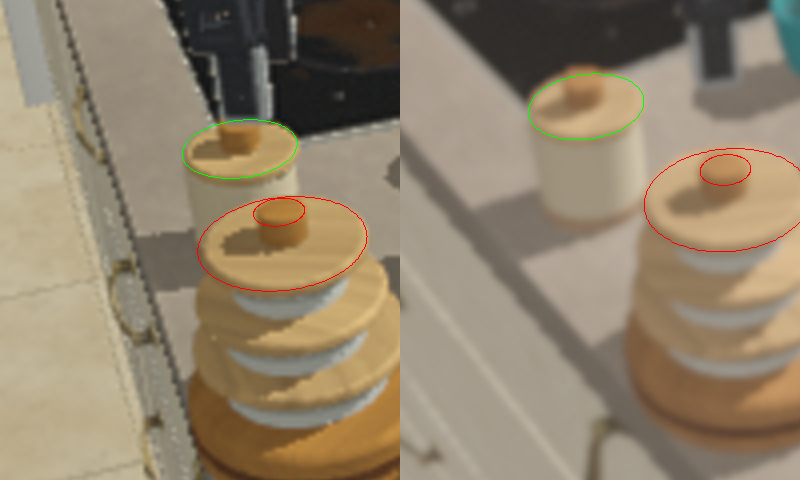

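Lid_small sits on its overlay at the sand jar, and the medium lid matches nominal height at about (0.434, 0.004). Next I'll grasp the medium.

Emit:
apply_moves:
  dr:
    - [0,0,0]
    - [0,0,0]
    - [0,0,0]
    - [0,0,0]
    - [0,0,0]
    - [0,0,0]
    - [0,0,0]
    - [0,0,0]
    - [0,0,0]
    - [0,0,0]
  translation:
    - [0.002,-0.002,-0.02]
    - [0.002,-0.002,-0.045]
    - [0.002,-0.002,-0.06]
    - [0.002,-0.002,-0.07]
    - [0.002,-0.002,-0.075]
    - [0.002,-0.002,-0.075]
    - [0.002,-0.002,-0.075]
    - [0.002,-0.002,-0.075]
    - [0.002,-0.002,-0.075]
    - [0.002,-0.002,-0.075]
  grip: [0.6,0.6,0.6,0.6,0.6,0.6,0.3,0.15,0.15,0.15]

```text
time_s: 9.95
position: [0.4367, 0.0051, 0.1354]
ee_rot: [0.662, 3.065, 0.002]
force: [0.5, -0.8, 3.5]
opening: 0.26
```

Emit:
apply_moves:
  dr:
    - [0,0,0]
    - [0,0,0]
    - [0,0,0]
    - [0,0,0]
    - [0,0,0]
    - [0,0,0]
  translation:
    - [0,0,0.005]
    - [0,0,0.02]
    - [0,0,0.045]
    - [0,0,0.075]
    - [0,0,0.09]
    - [0,0,0.09]
  grip: [0.15,0.15,0.15,0.15,0.15,0.15]

```text
time_s: 10.7
position: [0.4377, 0.005, 0.2268]
ee_rot: [0.661, 3.062, 0.002]
force: [0.4, -0.4, -1.3]
opening: 0.258
```

Emit:
apply_moves:
  dr:
    - [0,0,0]
    - [0,0,0]
    - [0,0,0]
    - [0,0,0]
    - [0,0,0]
    - [0,0,0]
    - [0,0,0]
    - [0,0,0]
    - [0,0,0]
    - [0,0,0]
  translation:
    - [0.015,0.008,0]
    - [0.045,0.024,0]
    - [0.085,0.045,0]
    - [0.12,0.064,0]
    - [0.148,0.079,0]
    - [0.158,0.084,-0.03]
    - [0.158,0.084,-0.06]
    - [0.158,0.084,-0.08]
    - [0.158,0.084,-0.09]
    - [0.158,0.084,-0.09]
  grip: [0.15,0.15,0.15,0.15,0.15,0.15,0.15,0.15,0.15,0.15]

```text
time_s: 11.95
position: [0.595, 0.0893, 0.1352]
ee_rot: [0.661, 3.065, 0.001]
force: [0.3, -0.2, -0.1]
opening: 0.255
```

Run:
```python
from h import *
s=telemetry.sense(); p=s["position"];print(p,s["force"],s["opening"],s["time_s"])
R=(0,0,255);G=(0,255,0)
look("p3",[("side",230,150),("scene",220,155)],[((.5954,.089,.072),.039,G),(p-[0,0,.0154],.040,R)],t=4,w=100,h=100)
```

```text
[0.59500928 0.08930619 0.13518663] [ 0.29633958 -0.22422992 -0.05097625] 0.2554993570140862 11.95
```

View pics/p3.png

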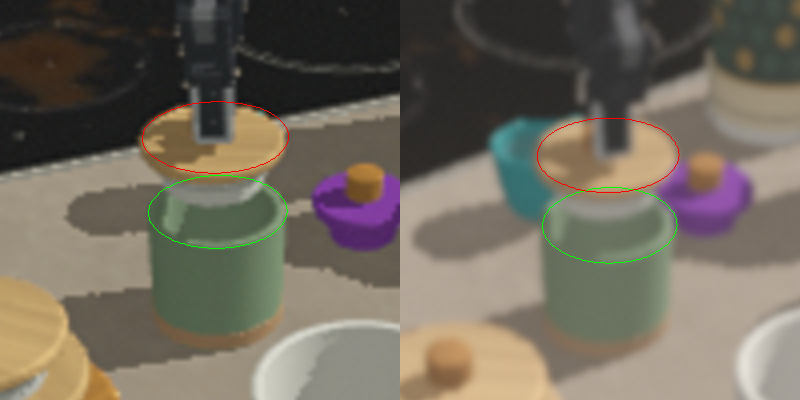

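The lid and jar line up within about 1 mm in both views, so I'll insert it.

Emit:
apply_moves:
  dr:
    - [0,0,0]
    - [0,0,0]
    - [0,0,0]
    - [0,0,0]
    - [0,0,0]
    - [0,0,0]
    - [0,0,0]
    - [0,0,0]
    - [0,0,0]
  translation:
    - [0.001,0,-0.008]
    - [0.001,0,-0.016]
    - [0.001,0,-0.022]
    - [0.001,0,-0.028]
    - [0.001,0,-0.033]
    - [0.001,0,-0.037]
    - [0.001,0,-0.04]
    - [0.001,0,-0.042]
    - [0.001,0,-0.042]
  grip: [0.15,0.15,0.15,0.15,0.15,0.15,0.15,0.15,0.15]

```text
time_s: 13.18
position: [0.5974, 0.0891, 0.0963]
ee_rot: [0.661, 3.061, 0.003]
force: [-2.1, -0.2, 4.3]
opening: 0.255
```

Emit:
apply_moves:
  dr:
    - [0,0,0]
    - [0,0,0]
    - [0,0,0]
    - [0,0,0]
    - [0,0,0]
    - [0,0,0]
    - [0,0,0]
  translation:
    - [0,0,0.0]
    - [0,0,0.0]
    - [0,0,0.001]
    - [0,0,0.02]
    - [0,0,0.06]
    - [0,0,0.1]
    - [0,0,0.12]
  grip: [0.45,0.6,0.6,0.6,0.6,0.6,0.6]

```text
time_s: 14.05
position: [0.5988, 0.0892, 0.2192]
ee_rot: [0.66, 3.057, 0.004]
force: [0.4, -0.3, 0.8]
opening: 0.6
```

Emit:
apply_moves:
  dr:
    - [0,0,0]
    - [0,0,0]
    - [0,0,0]
    - [0,0,0]
    - [0,0,0]
    - [0,0,0]
    - [0,0,0]
  translation:
    - [-0.04,-0.021,0]
    - [-0.08,-0.042,0]
    - [-0.12,-0.063,0]
    - [-0.15,-0.079,-0.01]
    - [-0.162,-0.085,-0.04]
    - [-0.162,-0.085,-0.05]
    - [-0.162,-0.085,-0.05]
  grip: [0.6,0.6,0.6,0.6,0.6,0.6,0.6]

```text
time_s: 14.92
position: [0.4369, 0.0044, 0.1689]
ee_rot: [0.66, 3.058, 0.005]
force: [-0.5, 0.7, 0.4]
opening: 0.601
```

Run:
```python
from h import *
s=telemetry.sense(); p=s["position"];print(p,s["force"],s["opening"],s["time_s"])
R=(0,0,255);G=(0,255,0)
look("p4",[("side",170,160),("scene",190,165)],[((.5954,.089,.080),.040,G),((.435,.004,.092),.047,R),((.435,.004,.109),.012,R)],t=3,w=133,h=110)
```

```text
[0.43690774 0.00439043 0.16885326] [-0.46858913  0.65848231  0.44551363] 0.6007698134659282 14.925
```

View pics/p4.png

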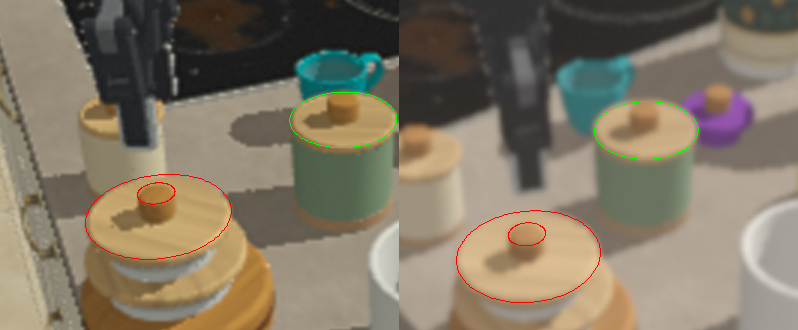

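Lid_medium is seated, and the large lid matches at (0.435, 0.004). Grasping it, with a small tilt correction.

Emit:
apply_moves:
  dr:
    - [0.016,0.074,0]
    - [0.016,0.074,0]
    - [0.016,0.074,0]
    - [0.016,0.074,0]
    - [0.016,0.074,0]
    - [0.016,0.074,0]
    - [0.016,0.074,0]
    - [0.016,0.074,0]
    - [0.016,0.074,0]
  translation:
    - [-0.002,0,-0.02]
    - [-0.002,0,-0.045]
    - [-0.002,0,-0.057]
    - [-0.002,0,-0.063]
    - [-0.002,0,-0.063]
    - [-0.002,0,-0.063]
    - [-0.002,0,-0.063]
    - [-0.002,0,-0.063]
    - [-0.002,0,-0.063]
  grip: [0.6,0.6,0.6,0.6,0.6,0.3,0.15,0.15,0.15]

```text
time_s: 16.15
position: [0.4371, 0.0043, 0.1078]
ee_rot: [0.661, 3.067, 0.005]
force: [0.4, -0.7, 5.7]
opening: 0.257
```

Emit:
apply_moves:
  dr:
    - [0,0,0]
    - [0,0,0]
    - [0,0,0]
    - [0,0,0]
    - [0,0,0]
    - [0,0,0]
    - [0,0,0]
  translation:
    - [0,0,0.005]
    - [0,0,0.02]
    - [0,0,0.045]
    - [0,0,0.075]
    - [0,0,0.1]
    - [0,0,0.11]
    - [0,0,0.11]
  grip: [0.15,0.15,0.15,0.15,0.15,0.15,0.15]

```text
time_s: 17.02
position: [0.4374, 0.0042, 0.2184]
ee_rot: [0.661, 3.066, 0.006]
force: [-0.2, 0.6, -1.1]
opening: 0.259
```

Emit:
apply_moves:
  dr:
    - [0,0,0]
    - [0,0,0]
    - [0,0,0]
    - [0,0,0]
    - [0,0,0]
    - [0,0,0]
    - [0,0,0]
    - [0,0,0]
    - [0,0,0]
    - [0,0,0]
  translation:
    - [0.002,-0.02,0]
    - [0.006,-0.055,0]
    - [0.01,-0.095,0]
    - [0.014,-0.135,0]
    - [0.018,-0.17,0]
    - [0.02,-0.19,-0.02]
    - [0.02,-0.19,-0.05]
    - [0.02,-0.19,-0.068]
    - [0.02,-0.19,-0.074]
    - [0.02,-0.19,-0.074]
  grip: [0.15,0.15,0.15,0.15,0.15,0.15,0.15,0.15,0.15,0.15]

```text
time_s: 18.27
position: [0.4568, -0.1854, 0.1436]
ee_rot: [0.661, 3.067, 0.006]
force: [0.6, 1.1, -1.1]
opening: 0.255
```

Run:
```python
from h import *
s=telemetry.sense(); p=s["position"];print(p,s["joint_pos"],s["force"],s["opening"],s["time_s"])
R=(0,0,255);G=(0,255,0)
look("p5",[("side",215,250),("scene",255,240)],[((.4562,-.1861,.080),.046,G),(p-[0,0,.0158],.047,R)],t=4,w=100,h=110)
```

```text
[ 0.45680472 -0.18536527  0.1436111 ] [-0.51959199  0.11830418 -0.44157866  1.00852694  0.00504758 -0.09513659] [ 0.6491713   1.06409315 -1.13608716] 0.2547901391675567 18.275
```

View pics/p5.png

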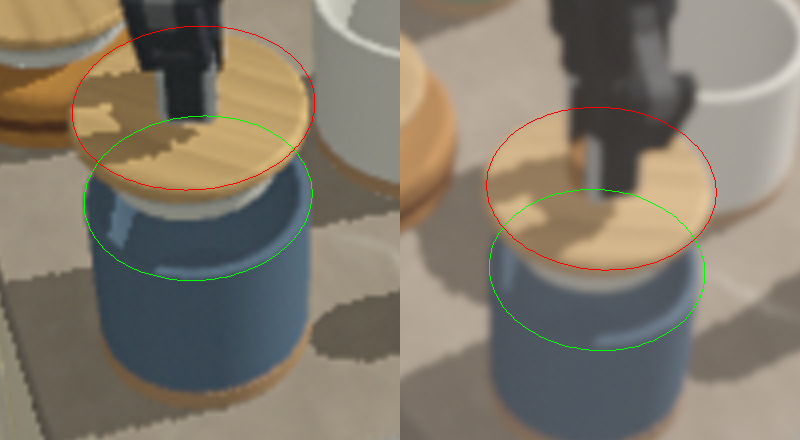

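Alignment is within about 1 mm. Inserting.

Emit:
apply_moves:
  dr:
    - [0,0,0]
    - [0,0,0]
    - [0,0,0]
    - [0,0,0]
    - [0,0,0]
    - [0,0,0]
    - [0,0,0]
    - [0,0,0]
    - [0,0,0]
  translation:
    - [-0.001,0,-0.008]
    - [-0.001,0,-0.016]
    - [-0.001,0,-0.022]
    - [-0.001,0,-0.028]
    - [-0.001,0,-0.033]
    - [-0.001,0,-0.037]
    - [-0.001,0,-0.04]
    - [-0.001,0,-0.042]
    - [-0.001,0,-0.042]
  grip: [0.15,0.15,0.15,0.15,0.15,0.15,0.15,0.15,0.15]

```text
time_s: 19.5
position: [0.4569, -0.186, 0.1043]
ee_rot: [0.66, 3.065, 0.005]
force: [-4.2, 1.5, 8.3]
opening: 0.256
```

Seated at the expected height (0.104) with light contact, so I'll release and go to the last lid.

Emit:
apply_moves:
  dr:
    - [0,0,0]
    - [0,0,0]
    - [0,0,0]
    - [0,0,0]
    - [0,0,0]
    - [0,0,0]
    - [0,0,0]
  translation:
    - [0,0,0.0]
    - [0,0,0.0]
    - [0,0,0.001]
    - [0,0,0.02]
    - [0,0,0.06]
    - [0,0,0.1]
    - [0,0,0.1]
  grip: [0.45,0.6,0.6,0.6,0.6,0.6,0.6]

```text
time_s: 20.38
position: [0.4595, -0.1875, 0.208]
ee_rot: [0.659, 3.057, 0.001]
force: [0.9, -0.3, -0.5]
opening: 0.6
```

Emit:
apply_moves:
  dr:
    - [0,0,0]
    - [0,0,0]
    - [0,0,0]
    - [0,0,0]
    - [0,0,0]
    - [0,0,0]
    - [0,0,0]
    - [0,0,0]
  translation:
    - [-0.005,0.045,0]
    - [-0.01,0.09,0]
    - [-0.015,0.135,0]
    - [-0.019,0.17,-0.01]
    - [-0.021,0.19,-0.04]
    - [-0.021,0.19,-0.07]
    - [-0.021,0.19,-0.08]
    - [-0.021,0.19,-0.08]
  grip: [0.6,0.6,0.6,0.6,0.6,0.6,0.6,0.6]

```text
time_s: 21.38
position: [0.4376, 0.0025, 0.1271]
ee_rot: [0.66, 3.06, 0.001]
force: [0.6, -0.1, 0.4]
opening: 0.595
```

Run:
```python
from h import *
s=telemetry.sense(); p=s["position"];print(p,s["force"],s["opening"],s["time_s"])
R=(0,0,255);G=(0,255,0)
look("p6",[("side",185,200),("scene",200,230)],[((.4562,-.1861,.088),.047,G),((.435,.004,.064),.054,R),((.435,.004,.081),.012,R)],t=3,w=133,h=120)
```

```text
[0.43760078 0.00250656 0.12708058] [ 0.556889   -0.06362568  0.43237786] 0.5952668073263314 21.375
```

View pics/p6.png

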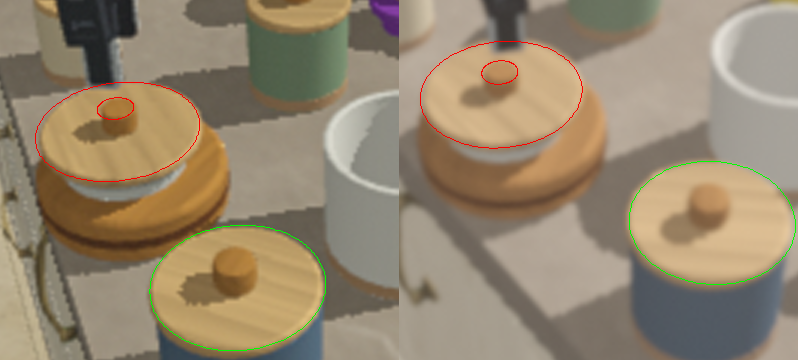

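Lid_large is seated on its overlay, and the xlarge lid is at about (0.437, 0.004).

Emit:
apply_moves:
  dr:
    - [0.015,0.06,0]
    - [0.015,0.06,0]
    - [0.015,0.06,0]
    - [0.015,0.06,0]
    - [0.015,0.06,0]
    - [0.015,0.06,0]
    - [0.015,0.06,0]
    - [0.015,0.06,0]
    - [0.015,0.06,0]
  translation:
    - [-0.001,0.001,-0.02]
    - [-0.001,0.001,-0.037]
    - [-0.001,0.001,-0.045]
    - [-0.001,0.001,-0.049]
    - [-0.001,0.001,-0.049]
    - [-0.001,0.001,-0.049]
    - [-0.001,0.001,-0.049]
    - [-0.001,0.001,-0.049]
    - [-0.001,0.001,-0.049]
  grip: [0.6,0.6,0.6,0.6,0.6,0.3,0.15,0.15,0.15]

```text
time_s: 22.6
position: [0.4389, 0.003, 0.0803]
ee_rot: [0.661, 3.065, 0.002]
force: [1.0, -0.9, 4.9]
opening: 0.259
```

Emit:
apply_moves:
  dr:
    - [0,0,0]
    - [0,0,0]
    - [0,0,0]
    - [0,0,0]
    - [0,0,0]
    - [0,0,0]
    - [0,0,0]
  translation:
    - [0,0,0.005]
    - [0,0,0.02]
    - [0,0,0.045]
    - [0,0,0.08]
    - [0,0,0.115]
    - [0,0,0.13]
    - [0,0,0.13]
  grip: [0.15,0.15,0.15,0.15,0.15,0.15,0.15]

```text
time_s: 23.48
position: [0.4396, 0.0029, 0.2113]
ee_rot: [0.661, 3.063, 0.002]
force: [-0.8, 0.1, -1.9]
opening: 0.254
```

Emit:
apply_moves:
  dr:
    - [0,0,0]
    - [0,0,0]
    - [0,0,0]
    - [0,0,0]
    - [0,0,0]
    - [0,0,0]
    - [0,0,0]
    - [0,0,0]
    - [0,0,0]
    - [0,0,0]
  translation:
    - [0.016,-0.011,0]
    - [0.046,-0.032,0]
    - [0.08,-0.056,0]
    - [0.115,-0.08,0]
    - [0.144,-0.1,0]
    - [0.156,-0.109,-0.015]
    - [0.156,-0.109,-0.035]
    - [0.156,-0.109,-0.05]
    - [0.156,-0.109,-0.056]
    - [0.156,-0.109,-0.056]
  grip: [0.15,0.15,0.15,0.15,0.15,0.15,0.15,0.15,0.15,0.15]

```text
time_s: 24.72
position: [0.5949, -0.1057, 0.1546]
ee_rot: [0.661, 3.064, 0.002]
force: [-0.2, 0.7, 0.2]
opening: 0.258
```

Run:
```python
from h import *
s=telemetry.sense(); p=s["position"];print(p,s["force"],s["opening"],s["time_s"])
R=(0,0,255);G=(0,255,0)
look("p7",[("side",270,200),("scene",280,195)],[((.5951,-.1061,.088),.053,G),(p-[0,0,.0163],.054,R)],t=4,w=100,h=110)
```

```text
[ 0.59487711 -0.1057012   0.15459836] [-0.22427359  0.73714761  0.22889068] 0.25771210173080067 24.725
```

View pics/p7.png

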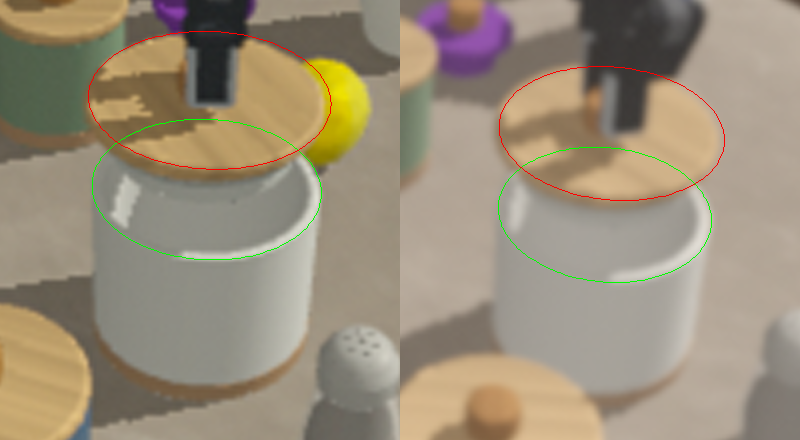

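Emit:
apply_moves:
  dr:
    - [0,0,0]
    - [0,0,0]
    - [0,0,0]
    - [0,0,0]
    - [0,0,0]
    - [0,0,0]
    - [0,0,0]
    - [0,0,0]
    - [0,0,0]
  translation:
    - [0.0,0,-0.008]
    - [0.0,0,-0.016]
    - [0.0,0,-0.024]
    - [0.0,0,-0.03]
    - [0.0,0,-0.035]
    - [0.0,0,-0.039]
    - [0.0,0,-0.043]
    - [0.0,0,-0.045]
    - [0.0,0,-0.045]
  grip: [0.15,0.15,0.15,0.15,0.15,0.15,0.15,0.15,0.15]

```text
time_s: 25.95
position: [0.5961, -0.1061, 0.1127]
ee_rot: [0.66, 3.061, 0.001]
force: [-2.9, 0.5, 6.3]
opening: 0.258
```

Seated at the expected height. I'll release, retreat upward and toward the robot, and do the last check.

Emit:
apply_moves:
  dr:
    - [0,0,0]
    - [0,0,0]
    - [0,0,0]
    - [0,0,0]
    - [0,0,0]
    - [0,0,0]
    - [0,0,0]
    - [0,0,0]
    - [0,0,0]
    - [0,0,0]
  translation:
    - [0,0,0.0]
    - [0,0,0.0]
    - [0,0,0.001]
    - [0,0,0.02]
    - [0,0,0.06]
    - [0,0,0.12]
    - [-0.04,0.02,0.17]
    - [-0.09,0.05,0.2]
    - [-0.14,0.08,0.2]
    - [-0.16,0.1,0.2]
  grip: [0.45,0.6,0.6,0.6,0.6,0.6,0.6,0.6,0.6,0.6]

```text
time_s: 27.2
position: [0.4339, -0.005, 0.3135]
ee_rot: [0.659, 3.06, 0.002]
force: [1.2, -0.9, -0.5]
opening: 0.597
```

Emit:
apply_moves:
  dr:
    - [0,0,0]
    - [0,0,0]
    - [0,0,0]
    - [0,0,0]
    - [0,0,0]
    - [0,0,0]
  translation:
    - [0,0.05,0.03]
    - [0,0.1,0.06]
    - [0,0.15,0.06]
    - [0,0.2,0.06]
    - [0,0.2,0.06]
    - [0,0.2,0.06]
  grip: [0.6,0.6,0.6,0.6,0.6,0.6]

```text
time_s: 27.95
position: [0.4337, 0.1949, 0.3733]
ee_rot: [0.658, 3.061, 0.001]
force: [-0.1, -0.5, 0.5]
opening: 0.603
```

Run:
```python
from h import *
s=telemetry.sense(); print(s["position"],s["force"],s["time_s"])
G=(0,255,0)
look("fin",[("side",185,160),("scene",170,175)],[((.4446,.178,.072),.033,G),((.5954,.089,.08),.040,G),((.4562,-.1861,.088),.047,G),((.5951,-.1061,.096),.054,G)],t=2,w=200,h=190)
```

```text
[0.43365226 0.19486423 0.37331416] [-0.14886856 -0.5149371   0.51362545] 27.95
```

View pics/fin.png

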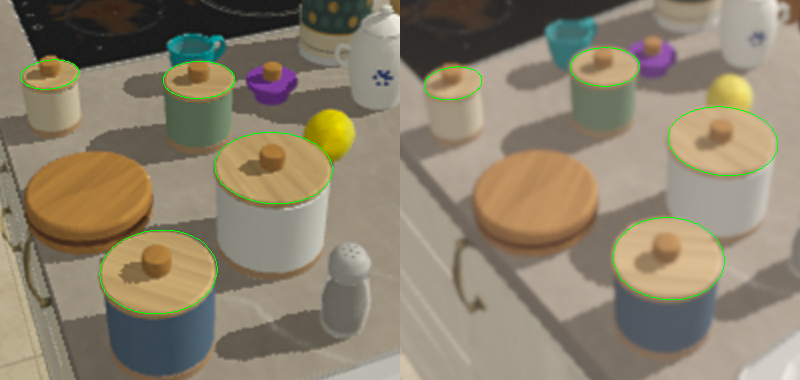

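All four discs coincide with the seated-height overlays in both views, and the cup and shaker are undisturbed. Handing in.

```bash
python3 -c "
from plant import arm; print(arm.hand_in())"
```

```text
the job is handed in; nothing more can be done
None
```

I unstacked the four lids one by one by their knobs and put each on its own jar: small on sand, medium on sage, large on slate-blue and xlarge on white. The arm finished at about 28 s of the 106 s allowed, and the job is handed in; no verdict was reported.

- **Seating:** each lid touched down within about 1 mm of its expected seated height, with 4–14 N of contact force. In the last side and scene pictures all four discs match circles drawn at seated height on their jars.
- **Bystanders:** the cup and shaker look unmoved in those pictures; I did not measure their positions.
- **Disagreement:** the wrist camera and a fit with height left free put the stack 4–6 mm too low. The other views and the touch-down heights showed the given heights were right, so I used the given heights.

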